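Clear the bench shaker and start the next run

ROBOT

A 7-joint arm with a two-finger parallel gripper is mounted at the origin on the work surface; the furniture and walls round the work are solid. World frame = base frame: x ahead of the robot, y to its left, z up, the work surface at z = 0. Lengths are in m, angles in rad, forces in N, time in s.
With the tool pointing down it reaches from about 0.4 to 0.85 m from the base axis. Payload 10.4 kg.
Tool frame: the origin (TCP) lies at the very end of the fingers, on their centre line; the grasp point (between the pads) lies 19 mm behind it; z points along the fingers, y is the line along which they close (so a half turn about z gives the same grasp; the last joint's range is limited). The gripper opens to 87 mm and grips with 3 to 60 N. Pads are 19 mm wide; open, the fingers measure 117 mm over their backs; the gripper's body (75 mm by 190 mm) begins 51 mm behind the grasp point.
Start: joints at [-1.288, 0.332, -0.065, 1.46, 0.022, 1.35, -0.088], TCP at [0.188, 0.596, 0.223] pointing down, gripper open.
Joint ranges: [-2.6, 2.6], [-0.5, 2.12], [-1.47, 1.34], [0.16, 2.42], [-1.27, 4.41], [0.06, 2.06], [-2.6, 2.6]. Speed limits (rad/s): [2.22, 2.22, 2.79, 2.79, 3.14, 3.14, 3.14].

INTERFACE

Orientations are given as a unit quaternion [x, y, z, w].
In Python, from bench import * gives the robot as it stands.
- The arm moves only by the tool step_arm, never from a script. Its arguments are lists of equal length, an entry for each row: "delta_pos": the shift along the world's x, y, z in units of 25 mm (1.0 is 25 mm), a list of three; "turn": the turn about the world's z in units of 0.12 rad (1.0 is 0.12 rad). In form: {"delta_pos": [[tx, ty, tz], ...], "turn": [turn, ...]}. A call has 1 to 12 rows; each row shifts and turns the commanded pose from where the row before left it; what a row does not reach is not made up. A row lasts 1/10 s, in which the tool goes at most 50 mm and 8.59 degrees, less where a joint would pass 70% of its speed; a pose out of reach is approached as far as the arm can. A call with a number of a shift or a turn outside -1 to 1 is refused whole. A call with a gripper value outside its range is refused whole. "grip" is the closure, from 0 (fully open) to 1 (shut), set as the call begins (left out, the last holds). The fingers move at their own pace and stop on an object; "newtons" is the grip in N (left out, the last holds). Time passes only in rows, so rows that do not move let the fingers close. It gives the time, the measured TCP pose, the force, the opening and the grip force at its end, in the units of the state.
- read_state(): the state, without advancing time (a new reading comes with each control period).
- camera(name): name is "scene" or "top" or "wrist"; returns a dict with "image" (400x640x3 uint8, red, green, blue), "z_map" (400x640 float32, m along the optical axis (not along the pixel's ray), 0 where there is no reading), "mtx" (3x3 intrinsics, pixels), "view" (4x4, takes a point from world to camera coordinates). Camera axes: x right, y up, looking along -z (the intrinsics and any distortion apply to the point x, -y, -z); pixel columns grow to the right and rows downward; lengths in m; the calibration is good to about 2 mm. A picture is of the moment at which its call begins.
- close_job(): hands the job in; it is judged then, once.
The state is a dict: "time": time; "joint_positions": joint angles; "joint_vel": joint speeds; "joint_torque": joint torques, N m; "ee_pos": TCP position; "eef_rot": TCP orientation; "ft_force": force on the tool from outside, world axes, zero at the start; "torque": the same for the moment, N m; "width": finger opening in m; "grip_force": force on a finger pad.
Only numpy, scipy, OpenCV 4.12 (cv2) and the standard library are available. Lean on these libraries where they do the work, as an engineer would, in place of code of your own. Each camera call takes 0.05 s, during which the arm holds its last target. There are 200 camera calls.

TASK

On the white bench shaker, clear the finished run by pressing the yellow key, then start the next run by pressing the green key. Push each one all the way down and let it spring fully back up, yellow before green, one at a time. Do not press the red or blue key.

Things in the scene. Friction and masses are not known exactly. Their poses are not given: they have to be found in the camera images.
- yellow_key_top (a point): Centre of the flat top of the yellow key (clear), one of four alike on the shaker's key panel: round cap 30 mm across, top 74 mm above the worktop when up. Every key moves straight down on a spring: 1.5 N starts it, 5 N brings it to its stop 8 mm down; let go, it comes back up. The point rides with the cap.
- green_key_top (a point): Centre of the flat top of the green key (start), one of four alike on the shaker's key panel: round cap 30 mm across, top 74 mm above the worktop when up. Every key moves straight down on a spring: 1.5 N starts it, 5 N brings it to its stop 8 mm down; let go, it comes back up. The point rides with the cap.
- red_key_top (a point): Centre of the flat top of the red key (stop, leave it), one of four alike on the shaker's key panel: round cap 30 mm across, top 74 mm above the worktop when up. Each cap stands 12 mm proud of a fixed black collar 46 mm across (rim at 62 mm). The keys form a square, 58 mm centre to centre; which colour has which corner varies.
- blue_key_top (a point): Centre of the flat top of the blue key (settings, leave it), one of four alike on the shaker's key panel: round cap 30 mm across, top 74 mm above the worktop when up. The shaker is a fixed white box 150 x 260 x 50 mm high: keys on its right (-y) half, on its left half a platform (top at 64 mm) carrying a dish 16 mm high.

How it is judged:
On the way, in this order (a step that is already met when the one before it is completed fails the run):
1. the yellow key is pushed down (more than 5.5 mm of its 8 mm) while the green one is up (distance of yellow_key_top from where it was at the start of the episode above 0.0055 m and distance of green_key_top from where it was at the start of the episode below 0.002 m), for 0.04 s.
2. the yellow key has sprung back up (within 2 mm), the green one still up (distance of each of yellow_key_top, green_key_top from where it was at the start of the episode below 0.002 m), for 0.04 s.
3. the green key is pushed down (more than 5.5 mm of its 8 mm) while the yellow one is up (distance of green_key_top from where it was at the start of the episode above 0.0055 m and distance of yellow_key_top from where it was at the start of the episode below 0.002 m), for 0.04 s.
At the end, for the whole second after the job is handed in: After the yellow key and then the green key have been pushed down and let up, all four keys stand up again, each within 2 mm of its raised height (all of step 2 and distance of each of red_key_top, blue_key_top from where it was at the start of the episode below 0.002 m); the robot touches nothing.
It fails at once if the red key is pressed (more than 3 mm down) (distance of red_key_top from where it was at the start of the episode above 0.003 m).
It fails at once if the blue key is pressed (more than 3 mm down) (distance of blue_key_top from where it was at the start of the episode above 0.003 m).
It fails at once if the yellow and green keys are down together (both more than 3 mm) (distance of each of yellow_key_top, green_key_top from where it was at the start of the episode above 0.003 m).
It also fails if it takes over 29 s, if anything falls off the work surface, if the arm or the gripper's body presses on something with over 40 N, if the wrist force passes 120 N, or if a joint passes its speed limit or range.

## Working session

There is one attempt and no reset: what is moved stays moved. The work goes in short steps, Python scripts to look and compute and a tool call to move; the robot and the scene stay as the last step left them, time stands still between calls to the robot, and variables do not carry over. Pictures are saved under pics/ and viewed, at most 10 in all, crops included, and the job is handed in when it is done.

Besides the shell and the picture viewer there is one more tool, called after ">>>" in YAML: its name, and indented under it one key for each argument. step_arm: Moves the arm, as the interface text tells. Shifts and turns lie within -1 to 1; 1 stands for 25 mm of shift or 0.12 rad of turn. Its arguments: {"type":"object","properties":{"delta_pos":{"type":"array"},"turn":{"type":"array"},"grip":{"type":"number"},"newtons":{"type":"number"}},"required":["delta_pos","turn"]}

```bash
mkdir -p pics
cat > h.py <<'E'
from bench import *
import numpy as np, cv2
def pt(c,u,v):
    z=c["z_map"][int(v),int(u)]; K=c["mtx"]
    p=np.array([(u-K[0,2])/K[0,0]*z,-(v-K[1,2])/K[1,1]*z,-z,1])
    return (np.linalg.inv(c["view"])@p)[:3]
E
python3 - <<'E'
from h import *
c=camera("top"); np.save("top.npy",c,allow_pickle=True)
cv2.imwrite("pics/top.png",c["image"][:,:,::-1])
s=read_state(); print(s["time"],s["ee_pos"],s["eef_rot"],s["width"])
E
```

```text
0.05 [0.18809007 0.59563244 0.22176393] [ 1.52319272e-01  9.88331094e-01 -6.95819976e-04 -6.40141552e-05] 0.08714357071295444
```

View pics/top.png

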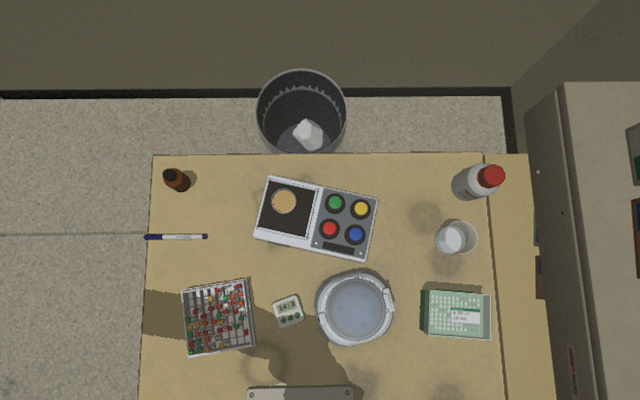

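The picture shows the shaker, with green at about (335,202), yellow (361,208), red (330,228) and blue (355,234).

Run:
```python
from h import *
c=np.load("top.npy",allow_pickle=True).item()
for n,u,v in [("g",335,202),("y",361,208),("r",330,228),("b",355,234)]:
    print(n,pt(c,u,v).round(4))
hsv=cv2.cvtColor(c["image"],cv2.COLOR_RGB2HSV); im=c["image"][180:260,250:390]
cv2.imwrite("pics/crop.png",cv2.resize(im,None,fx=5.5,fy=5.5,interpolation=cv2.INTER_CUBIC)[:,:,::-1])
for n,u0,v0 in [("g",335,202),("y",361,208),("r",330,228),("b",355,234)]:
    m=(hsv[v0-14:v0+15,u0-14:u0+15,1]>130)&(hsv[v0-14:v0+15,u0-14:u0+15,2]>60)
    a=np.argwhere(m).mean(0); v,u=a+[v0-14,u0-14]; print(n,m.sum(),u,v,pt(c,u,v).round(4))
print(pt(c,300,391), pt(c,180,300))
```

```text
g [ 0.5081 -0.0841  0.0752]
y [ 0.4939 -0.1404  0.0757]
r [ 0.4515 -0.072   0.0738]
b [ 0.4375 -0.1254  0.0754]
g 11 335.90909090909093 201.54545454545453 [ 0.509  -0.0861  0.0753]
y 147 360.61224489795916 208.0408163265306 [ 0.4942 -0.1398  0.0733]
r 150 329.02666666666664 227.96666666666667 [ 0.4516 -0.0699  0.074 ]
b 139 355.136690647482 233.84172661870502 [ 0.4378 -0.1257  0.0759]
[ 0.10936276 -0.00265019  0.01390544] [0.30327459 0.26432007 0.00312033]
```

View pics/crop.png

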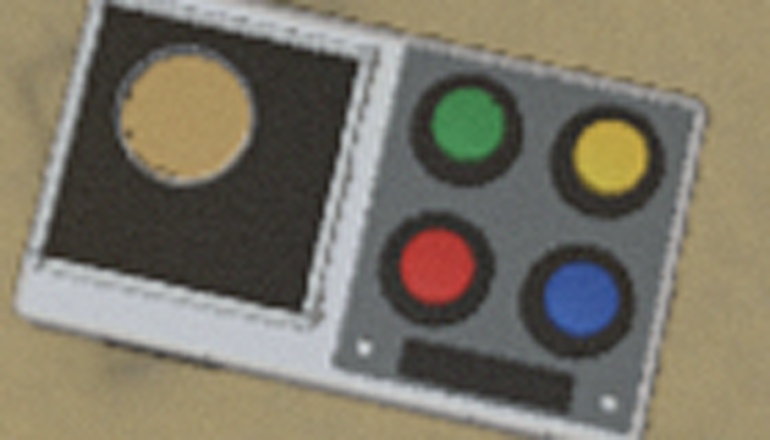

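The enlarged crop gives green at (334.6,202.0) and yellow at (360.6,208.0), which agrees with the 58 mm spacing and 74 mm height. I'll check the arm's path in the scene view.

Run:
```python
from h import *
c=camera("scene"); cv2.imwrite("pics/scene.png",c["image"][:,:,::-1])
t=np.load("top.npy",allow_pickle=True).item()
for u,v in [(175,175),(490,175),(240,285),(30,350),(355,280),(284,202)]: print(u,v,pt(t,u,v).round(3))
```

```text
175 175 [0.572 0.263 0.08 ]
490 175 [ 0.542 -0.39   0.165]
240 285 [0.335 0.123 0.051]
30 350 [ 0.084  1.081 -0.756]
355 280 [ 0.341 -0.12   0.094]
284 202 [0.51  0.027 0.071]
```

View pics/scene.png

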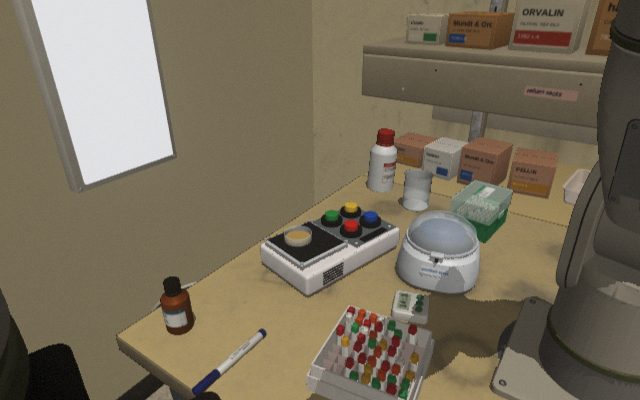

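The scene view shows low objects (bottle 80 mm, shaker 80 mm, centrifuge about 100 mm), so travelling at z=0.22 is clear; the shelf is off to the far right.

>>> step_arm:
  delta_pos:
    - [0.8,-0.8,0]
    - [0.8,-0.8,0]
    - [0.8,-0.8,0]
    - [0.8,-0.8,0]
    - [0.8,-0.8,0]
    - [0.8,-0.8,0]
    - [0.8,-0.8,0]
    - [0.8,-0.8,0]
    - [0.8,-0.8,0]
    - [0.8,-0.8,0]
    - [0.8,-0.8,0]
    - [0.8,-0.8,0]
  turn: [0,0,0,0,0,0,0,0,0,0,0,0]
  grip: 1

```text
time: 1.3
ee_pos: [0.4287, 0.355, 0.2223]
eef_rot: [0.152, 0.988, -0.0, -0.0]
ft_force: [0.6, 1.1, -0.2]
width: 0.0027
grip_force: 0.0
```

>>> step_arm:
  delta_pos:
    - [0.1,-1,0]
    - [0.1,-1,0]
    - [0.1,-1,0]
    - [0.1,-1,0]
    - [0.1,-1,0]
    - [0.1,-1,0]
    - [0.1,-1,0]
    - [0.1,-1,0]
    - [0.1,-1,0]
    - [0.1,-1,0]
    - [0.1,-1,0]
    - [0.1,-1,0]
  turn: [0,0,0,0,0,0,0,0,0,0,0,0]

```text
time: 2.5
ee_pos: [0.4579, 0.0549, 0.2224]
eef_rot: [0.152, 0.988, 0.0, -0.0]
ft_force: [0.1, -0.6, 0.1]
width: 0.0012
grip_force: 0.0
```

>>> step_arm:
  delta_pos:
    - [0.2,-1,0]
    - [0.2,-1,0]
    - [0.2,-1,0]
    - [0.2,-1,0]
    - [0.2,-1,0]
    - [0.2,-1,0]
    - [0.2,-1,0]
    - [0.04,-0.8,0]
    - [0,0,-1]
    - [0,0,-1]
    - [0,0,-1]
    - [0,0,-0.5]
  turn: [0,0,0,0,0,0,0,0,0,0,0,0]

```text
time: 3.7
ee_pos: [0.493, -0.1387, 0.133]
eef_rot: [0.152, 0.988, -0.0, -0.001]
ft_force: [-0.1, 0.1, 0.5]
width: 0.0004
grip_force: 0.0
```

Run:
```python
from h import *
c=camera("wrist"); cv2.imwrite("pics/wrist.png",c["image"][:,:,::-1]); np.save("wrist.npy",c,allow_pickle=True)
s=read_state(); print(s["ee_pos"])
for n,p in dict(y=[.494,-.140,.074],g=[.508,-.0835,.074],tcp=s["ee_pos"]).items():
    q=c["view"]@np.r_[p,1]; K=c["mtx"]; print(n,K[0,0]*q[0]/-q[2]+K[0,2],K[1,1]*q[1]/q[2]+K[1,2])
```

```text
[ 0.49250651 -0.13858162  0.13201858]
y 320.66323051754085 211.04812748695048
g 396.0468328955079 206.52085679759097
tcp 322.12723448750285 237.23122259083135
```

View pics/wrist.png

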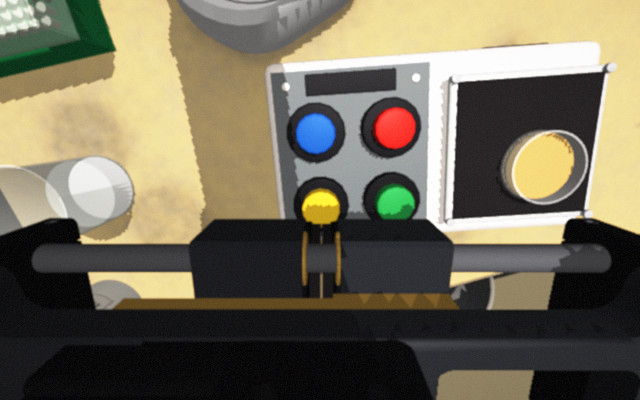

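The wrist view has yellow at (321,208) and green at (396,204), matching my predictions to within a few pixels. Now lowering onto yellow.

>>> step_arm:
  delta_pos:
    - [0.04,-0.04,-0.8]
    - [0,0,-0.8]
    - [0,0,-0.4]
    - [0,0,-0.2]
    - [0,0,-0.2]
    - [0,0,-0.2]
    - [0,0,0]
  turn: [0,0,0,0,0,0,0]

```text
time: 4.45
ee_pos: [0.4956, -0.14, 0.0703]
eef_rot: [0.152, 0.988, 0.0, 0.0]
ft_force: [0.2, 0.8, 3.1]
width: 0.0004
grip_force: 1.6
```

>>> step_arm:
  delta_pos:
    - [0,0,-0.1]
    - [0,0,-0.1]
    - [0,0,0]
    - [0,0,0]
  turn: [0,0,0,0]

```text
time: 4.85
ee_pos: [0.4958, -0.1401, 0.0663]
eef_rot: [0.152, 0.988, 0.0, 0.001]
ft_force: [-4.5, 2.2, 16.7]
width: 0.0003
grip_force: 8.0
```

Yellow is at its stop (16.7 N). I'll lift and move over to green.

>>> step_arm:
  delta_pos:
    - [0,0,-0.02]
    - [0,0,0.4]
    - [0,0,0.6]
    - [0,0,0.4]
    - [0,0,0]
    - [0.2,0.8,0]
    - [0.2,0.8,0]
    - [0.1,0.66,0]
    - [0,0,0]
    - [0,0,0]
  turn: [0,0,0,0,0,0,0,0,0,0]

```text
time: 5.85
ee_pos: [0.5073, -0.0837, 0.0991]
eef_rot: [0.152, 0.988, -0.0, -0.0]
ft_force: [-0.3, -0.0, -0.2]
width: 0.0003
grip_force: 0.0
```

Run:
```python
from h import *
c=camera("wrist"); cv2.imwrite("pics/w2.png",c["image"][:,:,::-1]); print(read_state()["ee_pos"])
```

```text
[ 0.50721949 -0.08429672  0.0991863 ]
```

View pics/w2.png

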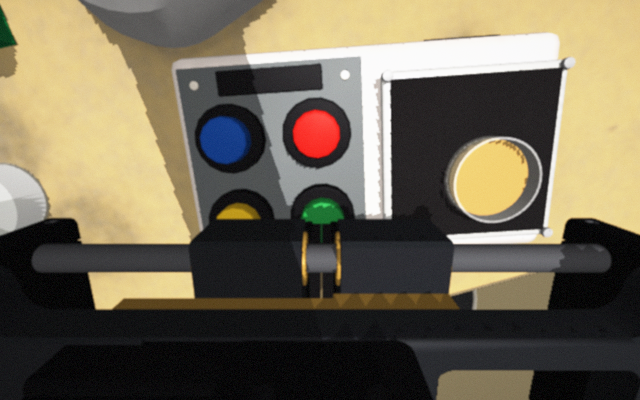

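The fingers are in line with green (322,212), and yellow (238,213) is back up.

>>> step_arm:
  delta_pos:
    - [0,0,-0.6]
    - [0,0,-0.3]
    - [0,0,-0.2]
    - [0,0,-0.1]
    - [0,0,-0.1]
    - [0,0,-0.05]
    - [0,0,0]
    - [0,0,0]
  turn: [0,0,0,0,0,0,0,0]

```text
time: 6.7
ee_pos: [0.5076, -0.084, 0.0664]
eef_rot: [0.153, 0.988, -0.0, 0.0]
ft_force: [-4.7, -2.0, 7.7]
width: 0.0004
grip_force: 4.2
```

Green is at its stop (7.7 N against the 5 N needed). Lifting clear.

>>> step_arm:
  delta_pos:
    - [0,0,-0.02]
    - [0,0,0.5]
    - [0,0,0.8]
    - [0,0,1]
    - [0,0,1]
    - [0,0,1]
    - [0,0,1]
    - [0,0,0]
    - [0,0,0]
    - [0,0,0]
  turn: [0,0,0,0,0,0,0,0,0,0]

```text
time: 7.7
ee_pos: [0.5073, -0.0832, 0.1972]
eef_rot: [0.152, 0.988, 0.0, -0.0]
ft_force: [0.1, -0.6, 0.2]
width: 0.0003
grip_force: 0.0
```

Run:
```python
from h import *
c=camera("top")
for n,u,v in [("g",335,202),("y",361,208),("r",330,228),("b",355,234)]: print(n,pt(c,u,v).round(4))
print(read_state()["ft_force"]); print(close_job())
```

```text
g [ 0.4087 -0.0517  0.6303]
y [ 0.4028 -0.0713  0.6352]
r [ 0.3875 -0.047   0.6378]
b [ 0.3824 -0.0655  0.6405]
[0.16299931 0.10231823 0.54765356]
the job is handed in; nothing more can be done
None
```

I pressed the yellow key to its stop and let it back up, then did the same with green, and handed the job in at about 7.8 s with the arm clear. I saw yellow back up; the arm hid the keys in my last picture, so I did not see all four up at the end, and no verdict came back.

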